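# Complete the container row on the depot shelf

## Task

On the low wooden shelf stands one blue freight container; two more of exactly that size stand upright on the table, next to a longer and a flatter one that do not belong. Put those two matching containers on the shelf so that all three stand upright in one neat straight row, long sides facing one another and ends in line, with no more than a finger's width between neighbours. Leave the container that is already on the shelf where it is; either side of it will do.

Things in the scene. Friction and masses are not known exactly. Their poses are not given: they have to be found in the camera images.
- row_container: The one already on the shelf, loose, the reference for the row: blue plastic toy freight container, ribbed, 56 long (x) x 40 wide (y) x 44 mm high (z, roof up), 60 g; origin at the centre of its underside; a half turn about z makes no difference. Its y axis runs along the shelf within 3 degrees: neighbours belong on its +y and -y sides, and each side has free board for one.
- container_a: One of the two matching containers, standing on the table: blue plastic toy freight container, ribbed, 56 long (x) x 40 wide (y) x 44 mm high (z, roof up), 60 g; origin at the centre of its underside; a half turn about z makes no difference. Either may go on either side. Similar blue bystanders: one 100 mm long, one only 20 mm high.
- container_b: The other matching container, standing on the table: blue plastic toy freight container, ribbed, 56 long (x) x 40 wide (y) x 44 mm high (z, roof up), 60 g; origin at the centre of its underside; a half turn about z makes no difference.
- shelf: Low fixed beech shelf beyond the loose containers: its top board is 60 mm above the table (z), 140 mm deep (its x) and 360 mm long (its y), with a 12 mm thick cheek at each end that rises 12 mm above the board and no lip in front or behind; origin at the centre of its underside, at table height.
Mind the look-alikes: they are no part of the job. What is shaped like the row_container but pink is not meant.

How it is judged (in metres and radians):
At the end, for the whole second after the job is handed in: All three stand roof-up (7 degrees) and still in one row on the shelf: neighbours' centres under 66 mm apart (gaps under 25 mm, touching is fine), both added ones within 14 mm of the first one's line and 12 degrees of its direction, and the first within 25 mm of where it stood (x of container_a in the frame of row_container between -0.014 and 0.014 m and z of container_a in the frame of row_container between -0.01 and 0.01 m and angle between the x axis of each of container_a, container_b and the x axis of row_container, either way round below 0.21 rad and angle between each of container_a, container_b, row_container's own z axis and vertical below 0.12 rad and linear speed of each of container_a, container_b, row_container below 0.02 m/s and x of container_b in the frame of row_container between -0.014 and 0.014 m and z of container_b in the frame of row_container between -0.01 and 0.01 m and distance of row_container from where it was at the start of the episode below 0.025 m and ((horizontal distance between row_container and container_a below 0.066 m and horizontal distance between row_container and container_b below 0.066 m and horizontal distance between container_a and container_b above 0.076 m) or (horizontal distance between container_a and row_container below 0.066 m and horizontal distance between container_a and container_b below 0.066 m and horizontal distance between row_container and container_b above 0.076 m) or (horizontal distance between container_b and row_container below 0.066 m and horizontal distance between container_b and container_a below 0.066 m and horizontal distance between row_container and container_a above 0.076 m))).
It also fails if it takes over 50 s, if anything falls off the work surface, if the arm or the gripper's body presses on something with over 40 N, if the wrist force passes 120 N, or if a joint passes its speed limit or range.

## Robot

A 6-joint arm with a two-finger parallel gripper is mounted at the origin on the work surface. World frame = base frame: x ahead of the robot, y to its left, z up, the work surface at z = 0. Lengths are in m, angles in degrees, forces in N, time in s.
With the tool pointing down it reaches from about 0.25 to 0.725 m from the base axis. Payload 9.7 kg.
Tool frame: the origin (TCP) lies at the very end of the fingers, on their centre line; the grasp point (between the pads) lies 19 mm behind it; z points along the fingers, y is the direction in which the jaws open and shut (so a half turn about z gives the same grasp; the last joint's range is limited). The gripper opens to 85 mm and grips with 20 to 120 N. Pads are 22 mm wide; open, the fingers measure 114 mm over their backs; the gripper's body (76 mm by 85 mm) begins 54 mm behind the grasp point. The pads swing forward as they close: fully open they stand 13 mm farther back than shut.
Start: joints at [-66.349, 4.979, 10.078, 95.1, 0, 90], TCP at [0.221, -0.504, 0.231] pointing down, gripper open.
Joint ranges: [-179.16, 179.16], [-48.56, 103.87], [-65.8, 70.77], [-126.05, 130.52], [-82.76, 87.17], [-180, 180]. Speed limits (degrees/s): [127.2, 127.2, 147.25, 180, 180, 180].

## Interface

Orientations are given as [roll, pitch, yaw] about the fixed x, y, z axes, in that order (R = Rz(yaw) Ry(pitch) Rx(roll)).
In Python, from workcell import bot gives the robot as it stands. The module is installed in compiled form; this text tells all that it offers.
- The arm moves only by the tool arm_command, never from a script. Its argument "increments" is a list of rows, each a list of 7 numbers: the gripper command: -1 is fully open, 1 is shut, values between are in proportion, then the shift along the tool's x, y, z in cm, then the turn, a rotation vector about the tool's x, y, z in degrees. In form: [[gripper, x, y, z, rx, ry, rz], ...]. A call has 1 to 10 rows; each row shifts and turns the commanded pose from where the row before left it, along the tool's axes as they then stand; what a row does not reach is not made up. A row lasts 1/8 s, in which the tool goes at most 62.5 mm and 10.7 degrees, less where a joint would pass 70% of its speed; a pose out of reach is approached as far as the arm can. A call is refused whole if a number of a shift passes 6.25 or a number of a turn 10.7, either way. A call with a gripper value outside its range is refused whole. The fingers move at their own pace and stop on an object; "grip_force" is the grip in N (left out, the last holds). Time passes only in rows, so rows that do not move let the fingers close. It gives the time, the measured TCP pose, the force and the opening at its end, in the units of the state.
- bot.get_obs(): the state, without advancing time (a new reading comes with each control period).
- bot.camera(name): name is "side" or "top"; returns a dict with "color" (384x512x3 uint8, red, green, blue), "fx", "fy", "cx", "cy" (pixels), "k1" (the pictures are not rectified: a ray, as slopes to the right and down, at radius r is drawn at 1 + k1 r^2 times it, then the intrinsics apply), "origin" and "attitude" of the camera in the world. Camera axes: x right, y up, looking along -z (the intrinsics and any distortion apply to the point x, -y, -z); pixel columns grow to the right and rows downward; lengths in m; the calibration is good to about 2 mm. A picture is of the moment at which its call begins. There is no depth.
- bot.job_done(): hands the job in, once; it reports no verdict.
The state is a dict: "time": time; "q": joint angles; "qd": joint speeds; "joint_efforts": joint torques, N m; "ee_pos": TCP position; "tcp_rot": TCP orientation; "wrist_force": force on the tool from outside, world axes, zero at the start; "torque": the same for the moment, N m; "opening": finger opening in m.
Only numpy, scipy, OpenCV 4.12 (cv2) and the standard library are available. Lean on these libraries where they do the work, as an engineer would, in place of code of your own. Each camera call takes 0.05 s, during which the arm holds its last target. There are 200 camera calls.

## Working session

There is one attempt and no reset: what is moved stays moved. The work goes in short steps, Python scripts to look and compute and a tool call to move; the robot and the scene stay as the last step left them, time stands still between calls to the robot, and variables do not carry over. Pictures are saved under pics/ and viewed, about 8 in all and at most 12, crops included, and the job is handed in when it is done.

Besides the shell and the picture viewer there is one more tool, called after "Emit:" as name([rows], argument=value, ...), one row to a line, values as JSON. arm_command: Moves the arm, as the interface text tells. Its arguments: {"type":"object","properties":{"increments":{"type":"array"},"grip_force":{"type":"number"}},"required":["increments"]}

```bash
mkdir -p pics
python3 - <<'E'
from workcell import bot
import cv2
for n in("top","side"):
    c=bot.camera(n); cv2.imwrite(f"pics/{n}0.png",c["color"][:,:,::-1])
    print(n,{k:c[k] for k in c if k!="color"})
print(bot.get_obs())
E
```

```text
top {'fx': 477.91448391111305, 'fy': 477.91448391111305, 'cx': 261.98901554624797, 'cy': 185.42741905986142, 'k1': 0.0015370680065569969, 'origin': array([0.42479626, 0.10621065, 0.97024196]), 'attitude': array([  6.39085999,  -2.31055745, -89.96334175])}
side {'fx': 430.7062797770891, 'fy': 430.7062797770891, 'cx': 257.64459710338866, 'cy': 191.47714577314883, 'k1': -0.026835061060799782, 'origin': array([0.1548524 , 0.54380231, 0.51907259]), 'attitude': array([  52.34206428,   -0.79321223, -141.87702254])}
{'time': 0.1, 'q': array([-6.63481201e+01,  5.00816986e+00,  1.00389022e+01,  9.50991618e+01,
       -2.85919851e-04,  8.99983779e+01]), 'qd': array([-0.04025989, -0.00886134,  0.0622564 ,  0.10748492,  0.03728087,
       -0.0272245 ]), 'joint_efforts': array([-1.14868703e-04, -5.21560585e+01,  4.65653300e+01,  1.60939107e-02,
       -1.17608460e-05,  1.64012778e-05]), 'ee_pos': array([ 0.22056548, -0.50361449,  0.23065102]), 'tcp_rot': array([-1.79931571e+02,  2.83982361e-04,  2.36535023e+01]), 'wrist_force': array([ 0.01080951, -0.21849778, -0.71695383]), 'torque': array([ 0.05993861,  0.00549127, -0.03163122]), 'opening': 0.08539975294760374}
```

View pics/top0.png

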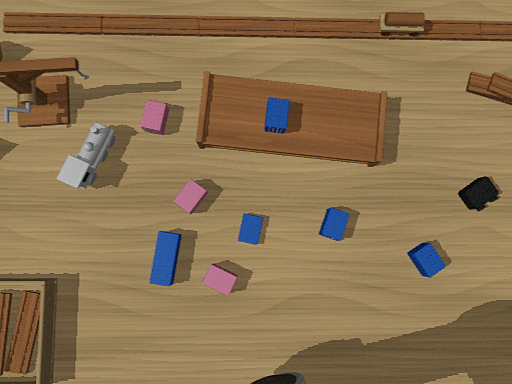

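View pics/side0.png

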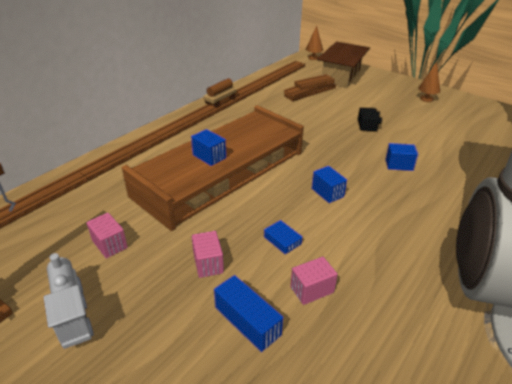

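Top view candidates:
- (335,224): matching, shown with high sides at side view (330,184).
- (427,260): matching, side view (402,157).
- (252,228): the flat one, side view (283,237).
- (166,258): the long one.
- (155,117), (191,196) and (220,279): pink, not meant.
- (277,114): the row container on the shelf.

I'll fit poses by silhouette and crop the chosen two.

```bash
cat > h.py <<'E'
import numpy as np,cv2
from scipy.optimize import minimize
from scipy.spatial.transform import Rotation as R
from workcell import bot
def proj(c,P):
    A=R.from_euler("xyz",c["attitude"],degrees=True).as_matrix()
    p=(np.asarray(P)-c["origin"])@A
    u=np.c_[p[:,0],-p[:,1]]/-p[:,2:]
    u=u*(1+c["k1"]*(u**2).sum(1,keepdims=True))
    return u*c["fx"]+[c["cx"],c["cy"]]
def box(x,y,yaw,z0,s=(.056,.040,.044)):
    a=np.radians(yaw); g=np.array([[i,j,k] for i in(-.5,.5) for j in(-.5,.5) for k in(0,1)])*s
    return g@np.array([[np.cos(a),np.sin(a),0],[-np.sin(a),np.cos(a),0],[0,0,1]])+[x,y,z0]
def blue(c):
    h=cv2.cvtColor(c["color"],cv2.COLOR_RGB2HSV)
    m=cv2.inRange(h,(105,140,40),(130,255,255))
    return cv2.morphologyEx(m,cv2.MORPH_CLOSE,np.ones((5,5)))
def fit(cams,x,y,yaw,z0,s=(.056,.040,.044)):
    S=4; ms=[(c,blue(c)) for c in cams]
    def cost(p):
        t=0
        for c,m in ms:
            h=cv2.convexHull(proj(c,box(*(p*[1e-2,1e-2,10]),z0,s)).astype(np.float32))
            o=h.reshape(-1,2).min(0).astype(int)-12; e=h.reshape(-1,2).max(0).astype(int)+12
            o=np.maximum(o,0); w=cv2.resize(m[o[1]:e[1],o[0]:e[0]],None,fx=S,fy=S,interpolation=cv2.INTER_LINEAR)>127
            f=np.zeros(w.shape,np.uint8); cv2.fillConvexPoly(f,np.round(((h.reshape(-1,2)-o+.5)*S)*16).astype(int),1,shift=4)
            f=f>0; t+=1-(f&w).sum()/max(1,(f|w).sum())
        return t/len(ms)
    best=None
    for dy in (-30,0,30,60):
        r=minimize(cost,np.array([x*100,y*100,(yaw+dy)/10]),method="Nelder-Mead",options=dict(initial_simplex=np.array([x*100,y*100,(yaw+dy)/10])+np.array([[0,0,0],[1,0,0],[0,1,0],[0,0,1.5]])))
        if best is None or r.fun<best.fun: best=r
    return np.round(best.x*[1e-2,1e-2,10],4),round(best.fun,3)
def unproj(c,u,v,z):
    f=lambda q:((proj(c,[[q[0],q[1],z]])[0]-[u,v])**2).sum()
    return minimize(f,[.45,0],method="Nelder-Mead",options=dict(xatol=1e-5,fatol=1e-4)).x
E
python3 - <<'E'
from h import *
t=bot.camera("top");s=bot.camera("side")
for n,u,v,z in(("row",277,114,.06),("A",335,224,0),("B",427,260,0)):
    x,y=unproj(t,u,v,z+.035); print(n,x,y)
    for cs in([t,s],[t],[s]): print(fit(cs,x,y,0,z))
for u,v in((208,73),(387,92),(375,163),(199,146),(199,146)): print("shelf",unproj(t,u,v,.072))
for n,u,v in(("flat",252,228),("pink",191,196),("long",166,258)): print(n,unproj(t,u,v,.03))
a=cv2.resize(t["color"][190:290,230:450],None,fx=3,fy=3)
b=cv2.resize(s["color"][130:260,250:430],None,fx=3,fy=2)
b=cv2.resize(b,(660,300));cv2.imwrite("pics/crop.png",np.vstack([a,b])[:,:,::-1])
E
```

```text
row 0.6580661738513189 0.04283161894882791
(array([ 0.6594,  0.0435, -8.4552]), np.float64(0.133))
(array([ 0.6596,  0.0435, -7.4211]), np.float64(0.077))
(array([  0.6616,   0.0427, -17.458 ]), np.float64(0.152))
A 0.45412979101244055 -0.07509694977992218
(array([  0.4557,  -0.074 , -21.7983]), np.float64(0.144))
(array([  0.4561,  -0.0741, -18.8724]), np.float64(0.111))
(array([  0.4571,  -0.0747, -34.1624]), np.float64(0.144))
B 0.3839927876456961 -0.25582333036402594
(array([ 0.3858, -0.2582, 25.3011]), np.float64(0.145))
(array([ 0.3856, -0.2573, 35.2799]), np.float64(0.108))
(array([ 0.3861, -0.2572, 19.5513]), np.float64(0.145))
shelf [0.74384501 0.17470514]
shelf [ 0.71066383 -0.17458287]
shelf [ 0.56998797 -0.14722981]
shelf [0.60027538 0.18986658]
shelf [0.60027538 0.18986658]
flat [0.44615266 0.08788017]
pink [0.50860322 0.20789862]
long [0.38814223 0.25389844]
```

View pics/crop.png

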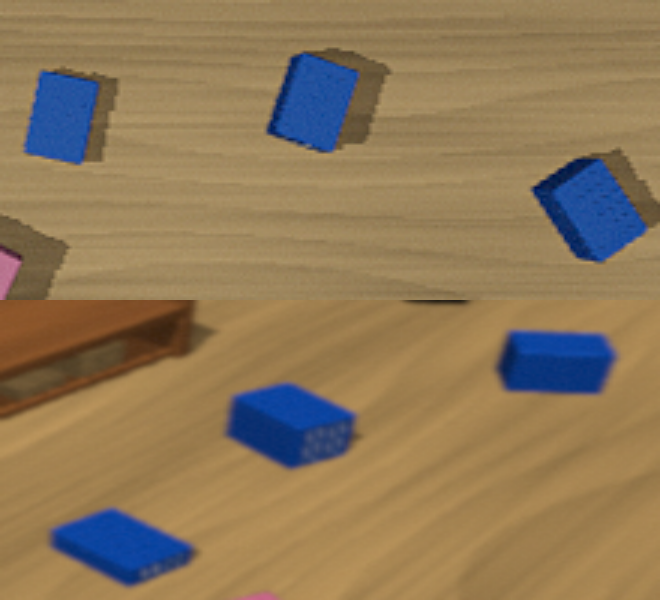

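The crop shows A at (335,224) and B at (427,260), both full height. The blue at (252,228) is flat. I'll refine the mask, since the end print and dark sides bias the yaw.

```bash
cat >> h.py <<'E'
def blue(c):
    i=c["color"].astype(int); m=((i[:,:,2]-i[:,:,0]>18)*255).astype(np.uint8)
    return cv2.morphologyEx(m,cv2.MORPH_CLOSE,np.ones((7,7)))
E
python3 - <<'E'
from h import *
t=bot.camera("top");s=bot.camera("side")
for n,x,y,z in(("row",.659,.0435,.06),("A",.456,-.074,0),("B",.386,-.257,0)):
    for cs in([t,s],[t],[s]): print(n,*fit(cs,x,y,0,z))
E
```

```text
row [ 0.6593  0.0437 -6.8061] 0.078
row [ 0.6587  0.0436 -5.8937] 0.056
row [  0.6616   0.0428 -13.414 ] 0.079
A [  0.455   -0.0744 -19.2598] 0.081
A [  0.4549  -0.0748 -19.4401] 0.062
A [  0.4567  -0.0745 -25.6788] 0.083
B [ 0.3855 -0.2576 31.3755] 0.087
B [ 0.3852 -0.2578 32.685 ] 0.064
B [ 0.3858 -0.2578 24.4355] 0.083
```

Emit:
arm_command([
  [-1,3.87,-2.99,0,0,0,0],
  [-1,3.87,-2.99,0,0,0,0],
  [-1,3.87,-2.99,0,0,0,0],
  [-1,3.87,-2.99,0,0,0,0],
  [-1,3.87,-2.99,0,0,0,0],
  [-1,3.87,-2.99,0,0,0,0],
  [-1,3.87,-2.99,0,0,0,0],
  [-1,3.87,-2.99,0,0,0,0],
  [-1,3.87,-2.99,0,0,0,0],
  [-1,3.87,-2.99,0,0,0,0],
], grip_force=30)

```text
time: 1.55
ee_pos: [0.4557, -0.0731, 0.2314]
tcp_rot: [180.0, -0.0, 23.7]
wrist_force: [-0.0, -1.1, 0.4]
opening: 0.0856
```

Emit:
arm_command([
  [-1,0,0,2,0,0,-9.4],
  [-1,0,0,2,0,0,-9.4],
  [-1,0,0,2,0,0,-9.4],
  [-1,0,0,2,0,0,-9.4],
  [-1,0,0,2,0,0,-9.4],
  [-1,0,0,0,0,0,0],
  [-1,0,0,0,0,0,0],
])

```text
time: 2.42
ee_pos: [0.4554, -0.0747, 0.1321]
tcp_rot: [180.0, -0.0, 70.4]
wrist_force: [-0.5, -0.4, 1.2]
opening: 0.0858
```

Run:
```python
from h import *
s=bot.camera("side");i=s["color"].copy()
for p in proj(s,box(.455,-.0746,-19.4,0)): cv2.circle(i,tuple(np.round(p).astype(int)),1,(255,255,0),-1)
cv2.imwrite("pics/s1.png",cv2.resize(i[60:260,220:470],None,fx=3,fy=3)[:,:,::-1])
```

```text
(no output)
```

View pics/s1.png

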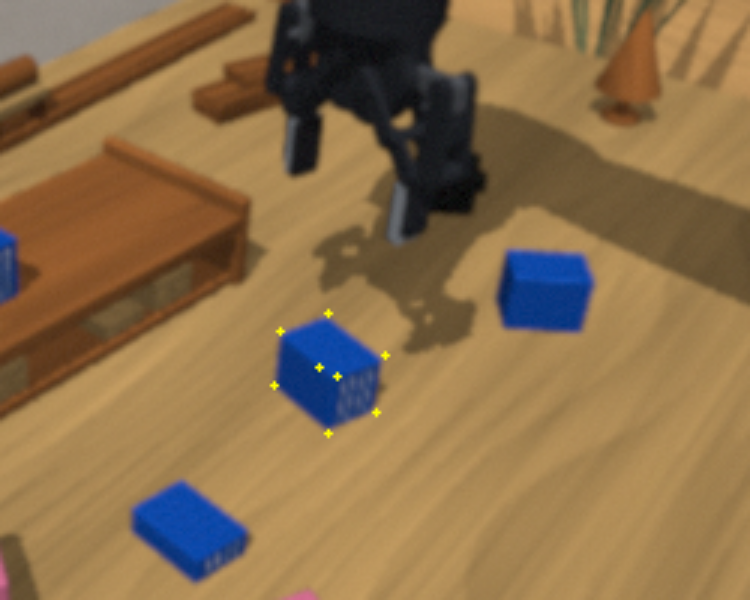

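The crop shows the fitted corners on container A, around crop (330,370), with the jaws straddling its long axis. Descending and gripping.

Emit:
arm_command([
  [-1,0,0,3,0,0,0],
  [-1,0,0,3,0,0,0],
  [-1,0,0,3,0,0,0],
  [-1,0,0,2,0,0,0],
  [-1,0,0,1.1,0,0,0],
  [-1,0,0,0,0,0,0],
  [-1,0,0,0,0,0,0],
])

```text
time: 3.35
ee_pos: [0.4559, -0.0748, 0.0114]
tcp_rot: [179.9, -0.0, 70.6]
wrist_force: [0.5, -0.6, 1.1]
opening: 0.0854
```

Emit:
arm_command([
  [1,0,0,0,0,0,0],
  [1,0,0,0,0,0,0],
  [1,0,0,0,0,0,0],
  [1,0,0,0,0,0,0],
  [1,0,0,0,0,0,0],
  [1,0,0,0,0,0,0],
  [1,0,0,0,0,0,0],
  [1,0,0,0,0,0,0],
], grip_force=30)

```text
time: 4.35
ee_pos: [0.4557, -0.0747, 0.011]
tcp_rot: [179.9, -0.0, 70.7]
wrist_force: [-0.5, 0.5, 4.5]
opening: 0.0557
```

Emit:
arm_command([
  [1,0,0,-2,0,0,0],
  [1,0,0,-4,0,0,0],
  [1,0,0,-4,0,0,0],
  [1,0,0,-4,0,0,0],
  [1,0,0,-4,0,0,0],
  [1,0,0,0,0,0,0],
])

```text
time: 5.1
ee_pos: [0.4563, -0.0749, 0.1931]
tcp_rot: [179.7, -0.0, 70.6]
wrist_force: [-0.6, -1.0, -0.4]
opening: 0.0557
```

Emit:
arm_command([
  [1,2.85,1.76,0,0,0,0],
  [1,2.85,1.76,0,0,0,0],
  [1,2.85,1.76,0,0,0,0],
  [1,2.85,1.76,0,0,0,0],
  [1,2.85,1.76,0,0,0,0],
  [1,2.85,1.76,0,0,0,0],
  [1,2.85,1.76,0,0,0,0],
  [1,2.85,1.76,0,0,0,0],
  [1,0,0,0,0,0,-6.4],
  [1,0,0,0,0,0,-6.4],
])

```text
time: 6.35
ee_pos: [0.6634, 0.0942, 0.1879]
tcp_rot: [-179.8, 0.0, 83.7]
wrist_force: [-0.8, -0.7, -0.8]
opening: 0.0555
```

Emit:
arm_command([
  [1,0,0,3,0,0,0],
  [1,0,0,1,0,0,0],
  [1,0,0,0,0,0,0],
  [1,0,0,0,0,0,0],
])

```text
time: 6.85
ee_pos: [0.6638, 0.0938, 0.1511]
tcp_rot: [180.0, -0.0, 83.4]
wrist_force: [-0.4, 0.6, 0.3]
opening: 0.0558
```

Run:
```python
from h import *
s=bot.camera("side");t=bot.camera("top");o=bot.get_obs();print(o["ee_pos"],o["tcp_rot"])
out=[]
for c,(a,b,d,e) in((s,(60,200,130,300)),(t,(60,200,190,360))):
    i=c["color"].copy()
    for p in proj(c,box(.659,.0437,-6.5,.06)): cv2.circle(i,tuple(np.round(p).astype(int)),0,(255,255,0),-1)
    for p in proj(c,box(o["ee_pos"][0],o["ee_pos"][1],o["tcp_rot"][2]-90,o["ee_pos"][2]-.011)): cv2.circle(i,tuple(np.round(p).astype(int)),0,(0,255,0),-1)
    out.append(cv2.resize(i[a:b,d:e],(400,329),interpolation=cv2.INTER_CUBIC))
cv2.imwrite("pics/p1.png",np.hstack(out)[:,:,::-1])
```

```text
[0.66394771 0.09385192 0.15134899] [ 1.79919580e+02 -2.20557763e-02  8.34475389e+01]
```

View pics/p1.png

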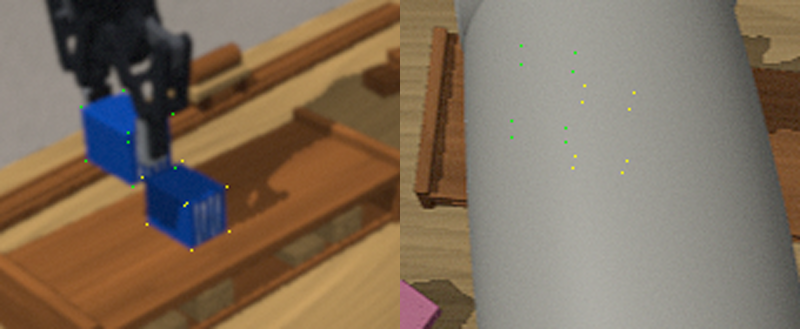

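The side crop (left) shows A held beside the row container with a clear gap, and both model boxes match. The arm hides the shelf in the top view. Lowering A.

Emit:
arm_command([
  [1,0,0,2.5,0,0,0],
  [1,0,0,2.5,0,0,0],
  [1,0,0,1.5,0,0,0],
  [1,0,0,0.8,0,0,0],
  [1,0,0,0.3,0,0,0],
  [1,0,0,0,0,0,0],
  [1,0,0,0,0,0,0],
])

```text
time: 7.82
ee_pos: [0.6639, 0.0939, 0.0751]
tcp_rot: [179.9, -0.0, 83.4]
wrist_force: [-0.0, -0.0, -1.0]
opening: 0.0558
```

Emit:
arm_command([
  [1,0,0,0.15,0,0,0],
  [1,0,0,0.15,0,0,0],
  [1,0,0,0,0,0,0],
  [1,0,0,0,0,0,0],
])

```text
time: 8.32
ee_pos: [0.6635, 0.0938, 0.0713]
tcp_rot: [-180.0, -0.0, 83.5]
wrist_force: [-0.3, -0.3, -0.7]
opening: 0.0558
```

Emit:
arm_command([
  [1,0,0,0.1,0,0,0],
  [0.1,0,0,0,0,0,0],
  [-0.5,0,0,0,0,0,0],
  [-1,0,0,0,0,0,0],
  [-1,0,0,0,0,0,0],
  [-1,0,0,0,0,0,0],
  [-1,0,0,0,0,0,0],
])

```text
time: 9.2
ee_pos: [0.6636, 0.0938, 0.0702]
tcp_rot: [-180.0, 0.0, 83.5]
wrist_force: [0.2, 1.0, -0.2]
opening: 0.0854
```

Emit:
arm_command([
  [-1,0,0,-2,0,0,0],
  [-1,0,0,-4,0,0,0],
  [-1,0,0,-4,0,0,0],
  [-1,0,0,-4,0,0,0],
  [-1,0,0,0,0,0,0],
])

```text
time: 9.82
ee_pos: [0.6648, 0.094, 0.2159]
tcp_rot: [179.6, -0.1, 83.5]
wrist_force: [0.4, -0.3, 0.3]
opening: 0.0852
```

Emit:
arm_command([
  [-1,-3.81,-2.37,0,0,0,0],
  [-1,-3.81,-2.37,0,0,0,0],
  [-1,-3.81,-2.37,0,0,0,0],
  [-1,-3.81,-2.37,0,0,0,0],
  [-1,-3.81,-2.37,0,0,0,0],
  [-1,-3.81,-2.37,0,0,0,0],
  [-1,-3.81,-2.37,0,0,0,0],
  [-1,-3.81,-2.37,0,0,0,0],
  [-1,-3.81,-2.37,0,0,0,0],
  [-1,-3.81,-2.37,0,0,0,0],
])

```text
time: 11.08
ee_pos: [0.3835, -0.2586, 0.2105]
tcp_rot: [180.0, 0.0, 83.5]
wrist_force: [0.1, -0.5, -0.9]
opening: 0.0853
```

Emit:
arm_command([
  [-1,0,0,2,0,0,-9.75],
  [-1,0,0,2,0,0,-9.75],
  [-1,0,0,2,0,0,-9.75],
  [-1,0,0,2,0,0,-9.75],
  [-1,0,0,0,0,0,0],
  [-1,0,0,0,0,0,0],
])

```text
time: 11.82
ee_pos: [0.3848, -0.2578, 0.1312]
tcp_rot: [180.0, 0.0, 122.2]
wrist_force: [0.1, -0.1, -0.5]
opening: 0.0853
```

Run:
```python
from h import *
s=bot.camera("side");t=bot.camera("top")
for n,x,y,a,z in(("row",.659,.0437,-6,.06),("A",.664,.0938,-6,.06)):
    for cs in([t],[s]): print(n,*fit(cs,x,y,a,z))
print("B",*fit([s],.3855,-.2577,30,0))
out=[]
for c,(a,b,d,e) in((s,(100,240,330,500)),(t,(60,200,190,360))):
    i=c["color"].copy()
    for p in proj(c,box(.3855,-.2577,32.5,0)): cv2.circle(i,tuple(np.round(p).astype(int)),0,(255,255,0),-1)
    out.append(cv2.resize(i[a:b,d:e],(400,329),interpolation=cv2.INTER_CUBIC))
cv2.imwrite("pics/p2.png",np.hstack(out)[:,:,::-1])
```

```text
row [0.6589 0.0455 0.2231] 0.383
row [6.56100e-01 5.32000e-02 8.23667e+01] 0.374
A [ 0.6633  0.0945 -2.6248] 0.357
A [ 0.6636  0.0844 83.38  ] 0.34
B [ 0.386  -0.258  24.3171] 0.084
```

View pics/p2.png

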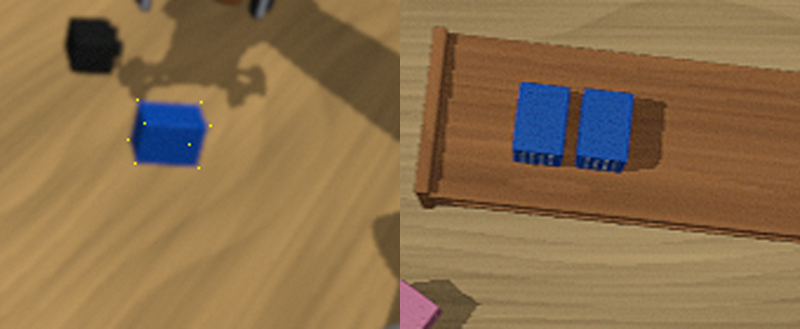

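The right crop shows A and the row container parallel with their ends in line and a small gap. The left crop shows B under the model corners. Gripping B.

Emit:
arm_command([
  [-1,0,0,3,0,0,0],
  [-1,0,0,3,0,0,0],
  [-1,0,0,3,0,0,0],
  [-1,0,0,2,0,0,0],
  [-1,0,0,1,0,0,0],
  [-1,0,0,0,0,0,0],
  [-1,0,0,0,0,0,0],
])

```text
time: 12.8
ee_pos: [0.3852, -0.258, 0.0114]
tcp_rot: [180.0, 0.1, 122.4]
wrist_force: [-0.2, -0.1, 0.1]
opening: 0.0851
```

Emit:
arm_command([
  [1,0,0,0,0,0,0],
  [1,0,0,0,0,0,0],
  [1,0,0,0,0,0,0],
  [1,0,0,0,0,0,0],
  [1,0,0,0,0,0,0],
  [1,0,0,0,0,0,0],
  [1,0,0,0,0,0,0],
  [1,0,0,0,0,0,0],
], grip_force=30)

```text
time: 13.8
ee_pos: [0.385, -0.2579, 0.0109]
tcp_rot: [180.0, 0.1, 122.4]
wrist_force: [-0.4, 0.3, 6.3]
opening: 0.0555
```

Emit:
arm_command([
  [1,0,0,-2,0,0,0],
  [1,0,0,-4,0,0,0],
  [1,0,0,-4,0,0,0],
  [1,0,0,-4,0,0,0],
  [1,0,0,-4,0,0,0],
  [1,0,0,0,0,0,0],
])

```text
time: 14.55
ee_pos: [0.3857, -0.2583, 0.1931]
tcp_rot: [179.9, 0.2, 122.4]
wrist_force: [0.4, 0.3, -1.7]
opening: 0.0554
```

Emit:
arm_command([
  [1,0,0,0,0,0,9.7],
  [1,0,0,0,0,0,9.7],
  [1,0,0,0,0,0,9.7],
  [1,0,0,0,0,0,9.7],
  [1,0,0,0,0,0,0],
  [1,0,0,0,0,0,0],
])

```text
time: 15.3
ee_pos: [0.3845, -0.2576, 0.1897]
tcp_rot: [-180.0, -0.0, 83.9]
wrist_force: [0.6, 0.1, -0.4]
opening: 0.0553
```

Emit:
arm_command([
  [1,3.5,2.98,0,0,0,0],
  [1,3.5,2.98,0,0,0,0],
  [1,3.5,2.98,0,0,0,0],
  [1,3.5,2.98,0,0,0,0],
  [1,3.5,2.98,0,0,0,0],
  [1,3.5,2.98,0,0,0,0],
  [1,3.5,2.98,0,0,0,0],
  [1,3.5,2.98,0,0,0,0],
  [1,0,0,0,0,0,0],
  [1,0,0,0,0,0,0],
])

```text
time: 16.55
ee_pos: [0.6523, -0.0058, 0.1897]
tcp_rot: [-179.9, 0.0, 83.8]
wrist_force: [-0.2, 0.7, -1.2]
opening: 0.0558
```

Emit:
arm_command([
  [1,0,0,3,0,0,0],
  [1,0,0,1,0,0,0],
  [1,0,0,0,0,0,0],
  [1,0,0,0,0,0,0],
])

```text
time: 17.05
ee_pos: [0.6528, -0.0061, 0.1516]
tcp_rot: [179.9, -0.0, 83.6]
wrist_force: [-0.1, -0.3, -0.5]
opening: 0.0555
```

Run:
```python
from h import *
c=bot.camera("side");o=bot.get_obs();print(o["ee_pos"],o["tcp_rot"])
i=c["color"].copy()
for p in proj(c,box(.659,.0437,-6.5,.06)): cv2.circle(i,tuple(np.round(p).astype(int)),0,(255,255,0),-1)
for p in proj(c,box(o["ee_pos"][0],o["ee_pos"][1],o["tcp_rot"][2]-90,o["ee_pos"][2]-.011)): cv2.circle(i,tuple(np.round(p).astype(int)),0,(0,255,0),-1)
cv2.imwrite("pics/p3.png",cv2.resize(i[60:200,130:300],None,fx=4,fy=4,interpolation=cv2.INTER_CUBIC)[:,:,::-1])
```

```text
[ 0.65287689 -0.00597417  0.15161803] [ 1.79904380e+02 -9.93147586e-03  8.36440435e+01]
```

View pics/p3.png

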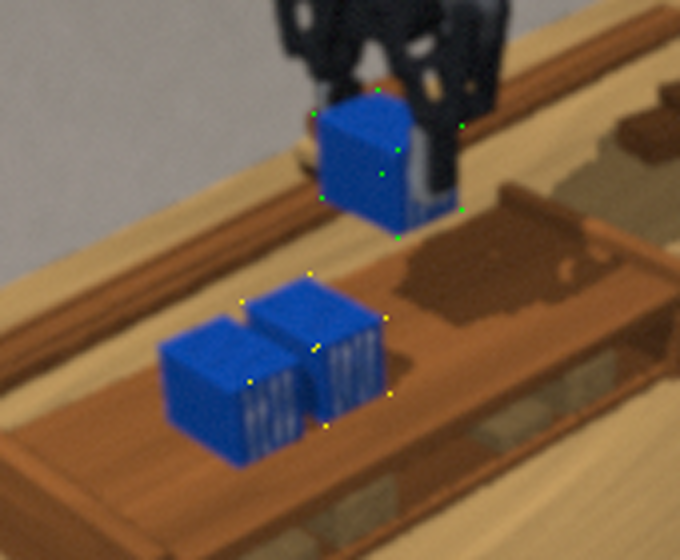

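B is held upright at crop (385,165) and fits its model. A and the row container stand neatly at (230,390) and (315,350). Lowering B.

Emit:
arm_command([
  [1,0,0,2.5,0,0,0],
  [1,0,0,2.5,0,0,0],
  [1,0,0,1.5,0,0,0],
  [1,0,0,0.8,0,0,0],
  [1,0,0,0.4,0,0,0],
  [1,0,0,0.2,0,0,0],
  [1,0,0,0,0,0,0],
  [1,0,0,0,0,0,0],
])

```text
time: 18.1
ee_pos: [0.6528, -0.0058, 0.0718]
tcp_rot: [180.0, -0.0, 83.6]
wrist_force: [0.0, 0.1, -0.8]
opening: 0.0559
```

Emit:
arm_command([
  [1,0,0,0.1,0,0,0],
  [1,0,0,0,0,0,0],
  [0.1,0,0,0,0,0,0],
  [-0.5,0,0,0,0,0,0],
  [-1,0,0,0,0,0,0],
  [-1,0,0,0,0,0,0],
  [-1,0,0,0,0,0,0],
  [-1,0,0,0,0,0,0],
])

```text
time: 19.1
ee_pos: [0.6526, -0.0057, 0.0702]
tcp_rot: [-180.0, 0.0, 83.7]
wrist_force: [-0.1, 0.3, 1.0]
opening: 0.0853
```

Emit:
arm_command([
  [-1,0,0,-2,0,0,0],
  [-1,0,0,-4,0,0,0],
  [-1,0,0,-4,0,0,0],
  [-1,0,0,-4,0,0,0],
  [-1,-4,-2.5,0,0,0,0],
  [-1,-4,-2.5,0,0,0,0],
  [-1,-4,-2.5,0,0,0,0],
  [-1,-4,-2.5,0,0,0,0],
  [-1,-4,-2.5,0,0,0,0],
  [-1,-4,-2.5,0,0,0,0],
])

```text
time: 20.35
ee_pos: [0.476, -0.2288, 0.2121]
tcp_rot: [179.9, 0.0, 83.7]
wrist_force: [0.6, -0.6, 0.9]
opening: 0.0855
```

Run:
```python
from h import *
s=bot.camera("side");t=bot.camera("top")
m=cv2.erode(((t["color"][:,:,2].astype(int)-t["color"][:,:,0]>18)*255).astype(np.uint8),np.ones((2,2)))
n,l,st,ce=cv2.connectedComponentsWithStats(m)
for k in range(1,n):
    if st[k][4]>150 and ce[k][1]<160:
        r=cv2.minAreaRect(np.argwhere(l==k)[:,::-1].astype(np.float32)); print(unproj(t,*r[0],.09),r)
out=[]
for c,(a,b,d,e) in((s,(60,200,130,300)),(t,(60,200,190,360))): out.append(cv2.resize(c["color"][a:b,d:e],(400,329),interpolation=cv2.INTER_CUBIC))
cv2.imwrite("pics/p4.png",np.hstack(out)[:,:,::-1])
```

```text
[0.66108111 0.09363529] ((249.90853881835938, 112.82317352294922), (20.761127471923828, 32.79816818237305), 6.340191841125488)
[0.6564078  0.04257797] ((276.945556640625, 115.5445556640625), (21.09478759765625, 32.73672866821289), 5.710592269897461)
[ 0.65011089 -0.00632767] ((302.768310546875, 119.08536529541016), (21.644580841064453, 32.68773651123047), 6.340191841125488)
```

View pics/p4.png

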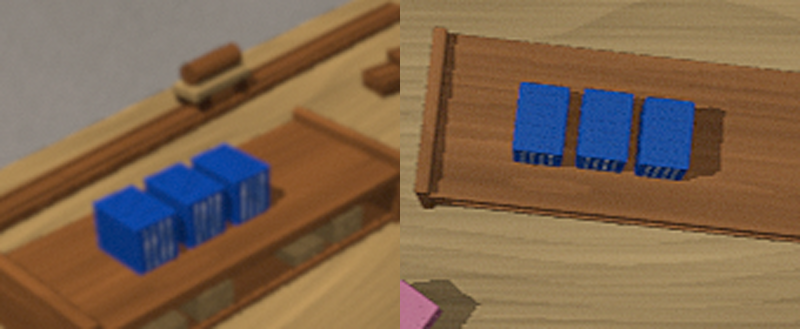

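The picture shows all three upright in one neat row. Spacing is about 51 and 49 mm, ends are in line within about 1 mm, and yaws agree within 1°. Handing in.

```bash
python3 -c "
from workcell import bot
print(bot.job_done())"
```

```text
the job is handed in; nothing more can be done
None
```

The two matching blue containers now stand on the shelf, one on each side of the reference container. I gripped each by its ends, and the job was handed in at about 20 s of the 50 s allowed.

Last checks from the top camera before hand-in:
- **Spacing:** neighbouring centres are about 51 mm and 49 mm apart, so the gaps are about 10 mm.
- **Alignment:** the ends are in line within about 1 mm and the directions agree within about 1°.
- **Reference container:** it stands where it was, to within measuring accuracy (about 2 mm).
- **Upright:** all three stand roof-up in both camera views.

Two measurements were poor:
- **Side-camera yaw:** its fits differed from the top camera's by 6–8°. I used the top camera's values.
- **Silhouette fits during the job:** fitting the containers already standing side by side on the shelf failed because their outlines merged. I used a separate rectangle fit per container for the final check.

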